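# Re-hang the draught-shield door of a balance for a check weighing

### The arm

A 6-joint arm with a two-finger parallel gripper is mounted at the origin on the work surface. World frame = base frame: x ahead of the robot, y to its left, z up, the work surface at z = 0. Lengths are in m, angles in rad, forces in N, time in s.
With the tool pointing down it reaches from about 0.3 to 0.875 m from the base axis. Payload 6.4 kg.
Tool frame: the origin (TCP) lies at the very end of the fingers, on their centre line; the grasp point (between the pads) lies manip.pinch_z behind it (manip.pinch_z is the distance from the TCP to the grasp point, in m); z points along the fingers, y is the line along which they close (so a half turn about z gives the same grasp; the last joint's range is limited). The gripper opens to 88 mm and grips with 3 to 60 N. Pads are 18 mm wide; open, the fingers measure 123 mm over their backs; the gripper's body (75 mm by 187 mm) begins 45 mm behind the grasp point.
Start: joints at [-1.368, 0.181, 1.607, -0, 1.354, -0.206], TCP at [0.229, -0.528, 0.203] pointing down, gripper open.
Joint ranges: [-2.99, 2.99], [-0.89, 2.07], [0.3, 2.58], [-1.14, 4.28], [0, 2.63], [-3.12, 3.12]. Speed limits (rad/s): [2.57, 2.57, 3.01, 3.14, 3.14, 3.14].

### API

Orientations are given as a unit quaternion [x, y, z, w].
In Python, from rig import manip, effector, kinematics, sensors, eyes, models gives the robot as it stands. The module is installed in compiled form; this text tells all that it offers. Calls block until the motion is done:
- manip.move_ptp(position, orientation): joint-space move of the TCP to a pose.
- manip.servo_line(position, velocity=0.15, frame=None): straight line of the TCP; frame=None keeps the orientation; velocity is the mean speed in m/s.
- manip.move_j(angles): joint-space move.
- effector.grip(opening, f_grip=None): opening from 0.0 (shut) to 1.0 (fully open); f_grip is the grip in N (None keeps the last); returns when the fingers have stopped.
- manip.sleep(seconds).
- kinematics.inverse_kinematics(position, orientation): joint angles nearest the present ones, or None.
- sensors.state(): the state.
- eyes.read_camera(name): name is "scene" or "side" or "wrist"; returns a dict with "pixels" (384x512x3 uint8, blue, green, red), "vertical_fov" (degrees; the focal length in pixels is half the picture's height over the tangent of half this angle, whatever the lens; pixels are square), "cx", "cy" (the principal point, pixels), "dist" ([k1, k2, p1, p2, k3] as OpenCV has them; the pictures are not rectified), "R" (3x3) and "t" (3): a world point X has camera coordinates R X + t; the wrist camera has in their place "tool_from_camera" (4x4, takes a point from camera to tool coordinates, whose origin is the TCP and whose axes are the flange's). Camera axes: x right, y down, z forward; pixel columns grow to the right and rows downward; lengths in m; the calibration is good to about 2 mm. A picture is of the moment at which its call begins: read the wrist's pose just before it. There is no depth.
A pose or a line that the arm cannot do raises manip.PlanningError and nothing moves.
- manip.hand_in(): hands the job in; it is judged then, once.
Trained networks look in a picture, given as the dict that the camera call returned (one of the last four; its "shot" number tells which), for a name from the list of things; names that differ only in an ending like _2 or _b are one class to them, and where a whole thing is asked for, a point or a joint stands for the part that bears it (a point fixed in the world has none). Each returns a list of dicts, best first, with "score" (0 to 1); they miss things now and then, are a little off and sometimes report something else, mostly with a low value. They report only what shows in the picture. A call takes as long as a camera call. They do not tell look-alikes from the thing itself.
- models.boxes_of(picture, label): "centre" ([x, y, z] in m, in world coordinates, good to about 4 mm: the middle of the surface that is visible of it).
- models.regions_of(picture, label): "mask" (384x512 bool, what is visible of it).
- models.mark_of(picture, label): "centre" ([x, y, z] in m, in world coordinates, good to about 4 mm: a listed point, or the origin of a listed thing).
The state is a dict: "clock": time; "qpos": joint angles; "joint_vel": joint speeds; "joint_efforts": joint torques, N m; "tool_pos": TCP position; "eef_rot": TCP orientation; "force": force on the tool from outside, world axes, zero at the start; "torque": the same for the moment, N m; "gripper_width": opening from 0.0 (shut) to 1.0 (fully open); "finger_force": force on a finger pad.
Only numpy, scipy, OpenCV 4.12 (cv2) and the standard library are available. Lean on these libraries where they do the work, as an engineer would, in place of code of your own. Each camera call takes 0.05 s, during which the arm holds its last target. There are 200 camera calls.

### The job

Get the balance ready for its check weighing: slide the steel weight standing in the doorway along the chamber floor until it stands wholly on the round pan, without lifting it, then lift the door leaf out of its rack and lower it gently, standing open, with both knuckles fully down on the two hinge pins, and let go of it. Then push the door shut against the jamb, and last, with the door shut, press the round key on the console fully down and let it come back up. Do not drop or fling the door or tip the weight, and do not disturb the glassware and bottles around.

Things in the scene. Friction and masses are not known exactly. Their poses are not given: they have to be found in the camera images.
- balance: Fixed balance; origin on the bench under the chamber's centre; x from the doorway inwards, y to its left (hinge side), z up. White base 250 x 220 mm, its top 25 mm above the bench is the chamber floor. Clear walls up to 118 mm on three sides, open at the top and at the doorway. Chamber 173 mm wide inside. All points of the balance share these axes.
- pin_low (a point): Seat of the lower hinge pin: on the pin's upright axis, at the top of its round lug (18 mm wide, 6 mm thick), 45 mm above the bench; the knuckle's lower mouth comes to rest here. Pin 9 mm thick, 16 mm tall, the last 6 mm a cone. Axis 85 mm in front of and 85 mm left of the chamber's centre. A post, 118 mm high, holds the lugs from behind, 13 mm from the axis.
- pin_up (a point): Seat of the upper hinge pin: same axis, same kind of pin, 65 mm higher (110 mm above the bench). Its lug is above the lower pin, so the door cannot come straight down from high up: bring it in level from the front of the balance with the door 17 to 40 mm above its hung height, then lower it.
- jamb (a point): Where the point leaf_edge lies when the door is shut: 170 mm to the right (-y of the balance) of the hinge axis, 90 mm above the bench. The aluminium jamb behind it, 18 mm wide, stops the door.
- pan (a point): Centre of the round steel pan, 100 mm in diameter, flush with the chamber floor (25 mm above the bench). It lies 105 mm behind (+x) and 85 mm to the right of the hinge axis; the rear wall is 80 mm behind it.
- weight_mid (a point): Loose plain steel check weight of about 0.5 kg, an upright cylinder 50 mm in diameter and 40 mm tall with a small knob above (60 mm in all). The point is on its axis, 20 mm above its underside. It starts in the doorway on the chamber floor, where the door would strike it, 80 to 110 mm from the pan's centre.
- rack: Fixed grey slotted rack in which the leaf starts upright: base 130 x 75 mm, origin under its centre, x along the slot. Slot about 13 mm wide between rails that reach 38 mm above the bench; the leaf's lower edge stands 10 mm above the bench and must be lifted 30 mm to clear the rails.
- leaf: Loose door leaf, about 0.3 kg. Origin on the knuckles' axis at the height of its lower edge; x from the free edge towards the knuckles, y across its thickness, z up. Hung, its lower edge is 37 mm above the bench. Hanging straight out in front of the balance its axes agree with the balance's; shutting turns it a quarter turn counter-clockwise (from above). It turns freely and stays where left.
- leaf_mid (a point): Centre of the leaf's panel: aluminium frame with clear pane, 156 mm long, 105 mm high, 10 mm thick, to be gripped across its thickness by the top edge (52.5 mm above this point). The centre is 92 mm from the knuckles' axis; the panel starts 14 mm from that axis.
- knuckle_low (a point): Centre of the lower mouth of the leaf's lower knuckle, a steel ring 18 mm tall, 20 mm outside and 12 mm inside diameter. It is 8 mm above the leaf's lower edge.
- knuckle_up (a point): Same for the upper knuckle, 65 mm above the lower one.
- leaf_edge (a point): Middle of the leaf's free upright edge, 170 mm from the knuckles' axis and 53 mm above the leaf's lower edge.
- key_top (a point): Centre of the top of the round grey push key, 28 mm in diameter, on the low grey console (60 mm high) at the right-hand side of the balance; pressed straight down.
- key (a joint): Travel of the key in m: 0 up, 0.006 fully down (takes 5 N); it springs back.
- amber_mid (a point): Bystander: amber bottle, 64 mm wide, 135 mm tall; point at its middle. Leave it alone.
- whitejar_mid (a point): Bystander: white jar, 60 mm wide, 100 mm tall; point at its middle. Leave it alone.
- beaker_mid (a point): Bystander: glass beaker, 66 mm wide, 85 mm tall; point at its middle. Leave it alone.
- vial_mid (a point): Bystander: small glass vial, 24 mm wide, 45 mm tall; point at its middle. Leave it alone.
There are look-alikes about, which are no part of the job. What is shaped like the part that bears weight_mid but turquoise is not meant. Of the things that look like the leaf, the smaller one is meant.

How it is judged:
On the way, in this order (a step that is already met when the one before it is completed fails the run):
1. the weight stands wholly on the pan (horizontal distance between weight_mid and pan below 0.025 m and height (world z) of weight_mid below 0.049 m and angle between weight_mid's own z axis and vertical below 0.15 rad), for 0.2 s.
2. the door hangs on both pins, standing open, let go (distance between knuckle_low and pin_low below 0.006 m and distance between knuckle_up and pin_up below 0.006 m and horizontal distance between leaf_edge and jamb above 0.06 m and contact force between the fingers and leaf below 0.1 N), for 0.2 s.
3. the door is pushed shut (distance between knuckle_low and pin_low below 0.006 m and distance between knuckle_up and pin_up below 0.006 m and horizontal distance between leaf_edge and jamb below 0.012 m), for 0.2 s.
4. the key is pressed fully down with the door shut (value of joint key above 0.0045 m and horizontal distance between leaf_edge and jamb below 0.012 m), for 0.05 s.
At the end, for the whole second after the job is handed in: Both knuckles rest on their pin seats (within 6 mm), the door's free edge is within 12 mm of its shut place at the jamb, the weight stands upright with its centre within 25 mm of the pan's centre (wholly on the pan), the key has sprung back, and the door is at rest (all of step 1 and all of step 3 and linear speed of leaf below 0.02 m/s and value of joint key below 0.002 m); the robot touches nothing.
It fails at once if the weight is lifted off the chamber floor (over 8 mm) or tipped (height (world z) of weight_mid above 0.053 m or angle between weight_mid's own z axis and vertical above 0.4 rad).
It fails at once if the door is dropped or flung (moving faster than 0.4 m/s with nothing holding it) (contact force between each of the arm, the fingers and leaf below 0.05 N and linear speed of leaf above 0.4 m/s).
It fails at once if a bottle, jar, beaker or vial is moved by more than 30 mm (distance of any of amber_mid, whitejar_mid, beaker_mid, vial_mid from where it was at the start of the episode above 0.03 m).
It also fails if it takes over 72 s, if anything falls off the work surface, if the arm or the gripper's body presses on something with over 40 N, if the wrist force passes 120 N, or if a joint passes its speed limit or range.

## Working session

There is one attempt and no reset: what is moved stays moved. The work goes in short steps, each a Python script; the robot and the scene stay as the last script left them, time stands still between calls to the robot, and variables do not carry over. Pictures are saved under pics/ and viewed, at most 10 in all, crops included, and the job is handed in when it is done.

```bash
mkdir -p pics; cat > h.py <<'E'
import numpy as np, cv2
from rig import manip, effector, kinematics, sensors, eyes, models
from scipy.spatial.transform import Rotation as Rn
def K(p):
    f=p["pixels"].shape[0]/2/np.tan(np.radians(p["vertical_fov"])/2)
    return np.array([[f,0,p["cx"]],[0,f,p["cy"]],[0,0,1.]])
def cam(name):
    s=sensors.state(); p=eyes.read_camera(name)
    if name=="wrist":
        T=np.eye(4);T[:3,:3]=Rn.from_quat(s["eef_rot"]).as_matrix();T[:3,3]=s["tool_pos"]
        C=np.linalg.inv(T@np.array(p["tool_from_camera"])); p["R"]=C[:3,:3];p["t"]=C[:3,3]
    return p
def proj(p,X):
    u,_=cv2.projectPoints(np.atleast_2d(np.array(X,float)),cv2.Rodrigues(np.array(p["R"]))[0],np.array(p["t"],float),K(p),np.array(p["dist"],float));return u[:,0]
def atz(p,uv,z):
    n=cv2.undistortPoints(np.array(uv,float).reshape(-1,1,2),K(p),np.array(p["dist"],float))[:,0]
    R=np.array(p["R"]);c=-R.T@np.array(p["t"]);d=np.c_[n,np.ones(len(n))]@R
    return c+d*((z-c[2])/d[:,2])[:,None]
def down(yaw): # tool z down, tool y axis (closing line) at world yaw angle
    y=np.array([np.cos(yaw),np.sin(yaw),0]);z=np.array([0,0,-1.]);x=np.cross(y,z)
    return Rn.from_matrix(np.c_[x,y,z]).as_quat()
E
python3 - <<'E'
from h import *
s=sensors.state();print(s["clock"],s["tool_pos"],s["eef_rot"],manip.pinch_z)
P={}
for n in("scene","side"):
    p=cam(n);P[n]=p;cv2.imwrite(f"pics/{n}0.png",p["pixels"])
    print(n,p["vertical_fov"],"campos",np.round(-np.array(p["R"]).T@p["t"],3))
    for l in("balance","pin_low","pin_up","jamb","pan","weight_mid","rack","leaf","leaf_mid","knuckle_low","knuckle_up","leaf_edge","key_top","amber_mid","whitejar_mid","beaker_mid","vial_mid"):
        for d in models.mark_of(p,l)[:3]:
            print(l,round(d["score"],2),np.round(d["centre"],3),np.round(proj(p,d["centre"])[0]))
print(sensors.state()["clock"])
E
```

```text
0.0 [ 0.2284561  -0.52701023  0.20161473] [ 9.79184695e-01  2.02969365e-01  2.03152879e-05 -8.77452693e-04] 0.0187
scene 46.321030482275646 campos [1.04  0.906 0.781]
balance 0.58 [0.64  0.013 0.   ] [225. 214.]
pin_low 0.76 [0.546 0.087 0.042] [267. 206.]
pin_up 0.71 [0.51  0.298 0.063] [326. 242.]
pin_up 0.59 [0.549 0.088 0.108] [267. 186.]
jamb 0.83 [ 0.564 -0.079  0.091] [233. 164.]
jamb 0.6 [0.686 0.342 0.068] [272. 280.]
pan 0.77 [0.658 0.014 0.022] [218. 210.]
weight_mid 0.68 [ 0.426 -0.124  0.024] [266. 163.]
weight_mid 0.6 [0.558 0.01  0.046] [250. 191.]
weight_mid 0.45 [0.511 0.298 0.062] [326. 242.]
rack 0.81 [0.508 0.297 0.001] [324. 260.]
leaf 0.85 [0.596 0.272 0.007] [289. 265.]
leaf 0.82 [ 0.516  0.504 -0.003] [381. 324.]
leaf_mid 0.96 [0.505 0.299 0.061] [328. 242.]
leaf_mid 0.7 [0.397 0.505 0.07 ] [428. 279.]
leaf_mid 0.31 [0.598 0.272 0.083] [289. 242.]
knuckle_low 0.93 [0.52  0.504 0.011] [380. 320.]
knuckle_low 0.87 [0.601 0.275 0.011] [287. 265.]
knuckle_up 0.96 [0.604 0.274 0.084] [287. 242.]
knuckle_up 0.82 [0.516 0.502 0.097] [388. 291.]
leaf_edge 0.7 [0.293 0
[... 1018 characters left out ...]
09 0.065] [218. 119.]
leaf_mid 0.68 [0.511 0.296 0.066] [252. 158.]
leaf_mid 0.39 [ 0.565 -0.082  0.091] [278. 251.]
knuckle_low 0.68 [0.596 0.277 0.014] [279. 174.]
knuckle_low 0.63 [0.518 0.504 0.011] [253. 132.]
knuckle_up 0.69 [0.519 0.506 0.093] [253. 112.]
knuckle_up 0.56 [0.595 0.273 0.085] [280. 158.]
leaf_edge 0.93 [0.436 0.319 0.058] [228. 156.]
leaf_edge 0.76 [0.292 0.509 0.068] [187. 119.]
leaf_edge 0.16 [0.66  0.015 0.024] [310. 236.]
key_top 0.46 [ 0.566 -0.176  0.081] [282. 288.]
amber_mid 0.84 [0.686 0.346 0.068] [306. 146.]
whitejar_mid 0.33 [ 0.505  0.298 -0.   ] [251. 173.]
beaker_mid 0.74 [0.715 0.235 0.043] [320. 175.]
vial_mid 0.47 [ 0.394 -0.308  0.025] [203. 360.]
1.8
```

View pictures.

View pics/scene0.png

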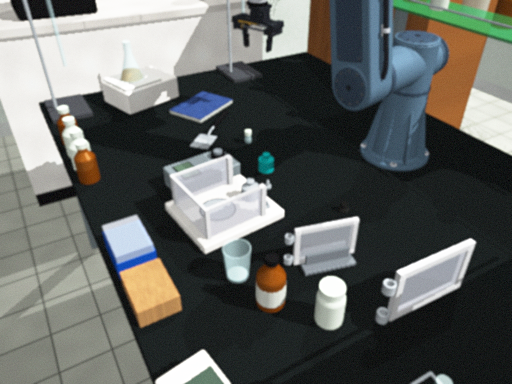

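View pics/side0.png

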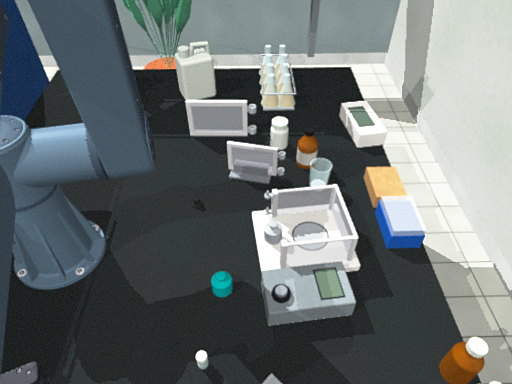

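Candidates for the weight are the steel one in the doorway (scene 250,191 / side 272,234) and the turquoise one on the bench (scene 266,163 / side 222,285). I take the steel one. Candidates for the leaf are the small one in the rack (scene 326,242) and the large free-standing one (scene 428,279). I take the one in the rack. The marks agree with a balance yaw of about 0.1 and a leaf yaw of about -0.26. Next I move above the weight and check it close up.

```bash
python3 - <<'E'
from h import *
from scipy.optimize import least_squares
B={"pin_up":(-.085,.085,.110),"pin_low":(-.085,.085,.045),"jamb":(-.085,-.085,.09),"pan":(.02,0,.025),"balance":(0,0,0)}
p0=sensors.state()["tool_pos"]
manip.servo_line([p0[0],p0[1],.26],velocity=.2)
manip.move_ptp([.47,.01,.27],down(.097))
obs=[]
W=[]
p=cam("wrist");cv2.imwrite("pics/w1.png",p["pixels"])
for l in list(B)+["weight_mid","key_top"]:
    for d in models.mark_of(p,l)[:2]: print(l,round(d["score"],2),np.round(d["centre"],4),np.round(proj(p,d["centre"])[0]))
s=sensors.state();print(s["clock"],s["tool_pos"],s["qpos"], -p["R"].T@p["t"], p["R"][2])
E
```

```text
pin_up 0.96 [0.5511 0.0902 0.1095] [347.  96.]
pin_low 0.6 [0.547  0.0892 0.0492] [330.  95.]
jamb 0.61 [ 0.5657 -0.0788  0.0934] [330. 241.]
jamb 0.55 [0.5488 0.0887 0.0475] [331.  96.]
pan 0.6 [0.6605 0.0175 0.0239] [402. 159.]
weight_mid 0.8 [0.5608 0.0081 0.0412] [329. 161.]
weight_mid 0.61 [ 0.4275 -0.125   0.0216] [222. 239.]
key_top 0.84 [ 0.5624 -0.1849  0.0818] [313. 307.]
4.75 [0.47002361 0.00976858 0.2699789 ] [-2.32476739e-01 -1.13573761e-01  1.77383023e+00 -1.80415767e-05
  1.48137647e+00 -3.29014286e-01] [0.46209152 0.09115435 0.45148696] [ 0.03038536 -0.31421061 -0.94886691]
```

View pics/w1.png

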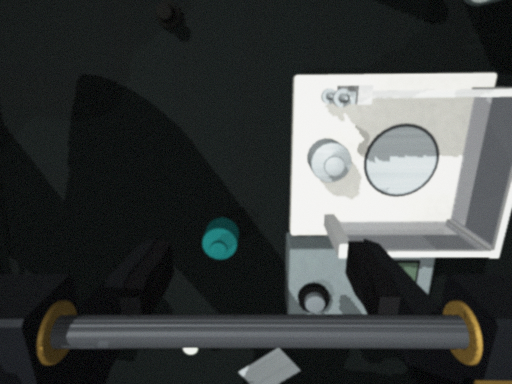

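```bash
cat >> h.py <<'E'
from scipy.optimize import least_squares
def fitbal(obs):
    B={"pin_up":(-.085,.085,.110),"pin_low":(-.085,.085,.045),"jamb":(-.085,-.085,.09),"pan":(.02,0,.025)}
    A=np.array([B[l] for l,_ in obs]);O=np.array([c for _,c in obs])
    f=lambda q:((np.c_[np.cos(q[2])*A[:,0]-np.sin(q[2])*A[:,1]+q[0],np.sin(q[2])*A[:,0]+np.cos(q[2])*A[:,1]+q[1]]-O[:,:2])/.003).ravel()
    r=least_squares(f,[.64,.015,.1],loss="soft_l1");return r.x,r.fun*3
def bp(q,v): 
    c,s=np.cos(q[2]),np.sin(q[2]);return np.array([c*v[0]-s*v[1]+q[0],s*v[0]+c*v[1]+q[1],v[2]])
E
python3 - <<'E'
from h import *
obs=[("pin_low",(.546,.087)),("pin_up",(.549,.088)),("jamb",(.564,-.079)),("pan",(.658,.014)),("pin_up",(.548,.088)),("jamb",(.565,-.083)),("pan",(.663,.014)),
("pin_up",(.5511,.0902)),("pin_low",(.547,.0892)),("jamb",(.5657,-.0788)),("pan",(.6605,.0175))]
q,r=fitbal(obs);print(q,np.round(r,1))
p=cam("wrist")
kn=atz(p,[334,166],.085)[0];print("knob",kn,"panpix",atz(p,[402,160],.025))
w=np.array([(.558,.010),(.557,.008),(.5608,.0081)]).mean(0);print("w",w)
w=(w+kn[:2])/2
o=down(q[2]);pan=bp(q,(.02,0,.025));print("pan",pan)
manip.move_ptp([w[0],w[1],.16],o)
manip.servo_line([w[0],w[1],.069],velocity=.08)
effector.grip(0.0,f_grip=8)
s=sensors.state();print(s["clock"],s["tool_pos"],s["gripper_width"],s["finger_force"],s["force"])
E
```

```text
[0.64099344 0.0127273  0.10056119] [ 1.9  1.8 -1.1  0.8  1.  -1.4  2.9  0.7 -0.1  0.8 -0.   2.6 -2.1  0.7
 -3.2 -1.4  0.9 -0.4 -0.7 -1.6  0.4 -2.8]
knob [0.55661297 0.01272142 0.085     ] panpix [[0.66103127 0.01656038 0.025     ]]
w [0.5586 0.0087]
pan [0.6608924  0.01473513 0.025     ]
8.0 [0.55759127 0.01071232 0.06899246] 0.0044829885291922675 0.0 [-0.75969957 -0.57133942  0.74123386]
```

```bash
python3 - <<'E'
from h import *
p=cam("side");a=p["pixels"][190:300,220:350];b=cam("scene")["pixels"][140:230,190:300]
cv2.imwrite("pics/c1.png",np.hstack([cv2.resize(a,(390,330),interpolation=2),cv2.resize(b,(400,330),interpolation=2)]))
for d in models.mark_of(p,"weight_mid")[:2]: print(d["score"],d["centre"])
E
```

```text
0.78 [0.5559, 0.012, 0.0463]
0.77 [0.4276, -0.1238, 0.0202]
```

View pics/c1.png

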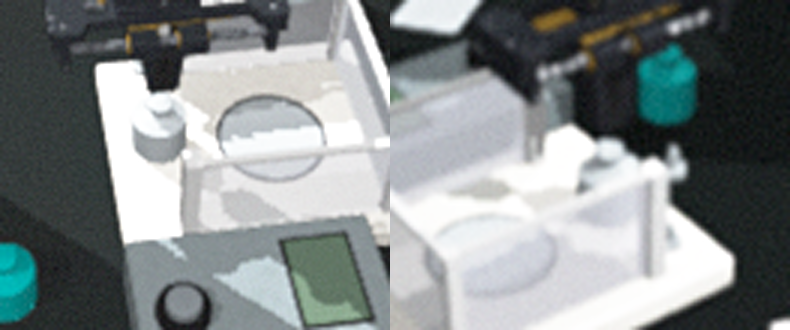

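```bash
python3 - <<'E'
from h import *
s=sensors.state();t=s["tool_pos"]
for n,(x0,y0,kx,ky) in {"side":(220,190,3,3),"scene":(190,140,3.636,3.667)}.items():
    p=cam(n)
    off=390 if n=="scene" else 0
    for X in (t,t+[0,0,.02],[.557,.010,.085],[.557,.010,.025]): 
        u=proj(p,X)[0]; print(n,np.round(X,3),np.round(u,1),np.round([(u[0]-x0)*kx+off,(u[1]-y0)*ky]))
p=cam("wrist");cv2.imwrite("pics/w2.png",p["pixels"]);print(proj(p,[t,[.557,.01,.085]]),s["gripper_width"],s["force"])
E
```

```text
side [0.558 0.011 0.069] [272.8 227.4] [158. 112.]
side [0.558 0.011 0.089] [273.  222.4] [159.  97.]
side [0.557 0.01  0.085] [272.8 223.6] [158. 101.]
side [0.557 0.01  0.025] [272.2 238.2] [156. 145.]
scene [0.558 0.011 0.069] [249.8 184.7] [607. 164.]
scene [0.558 0.011 0.089] [249.7 178.7] [607. 142.]
scene [0.557 0.01  0.085] [249.8 179.7] [607. 146.]
scene [0.557 0.01  0.025] [250.  197.3] [608. 210.]
[[259.40994177 228.00455382]
 [258.2900408  240.81343194]] 0.005661600611823576 [-0.05583699  0.18961608  0.31082866]
```

View pics/w2.png

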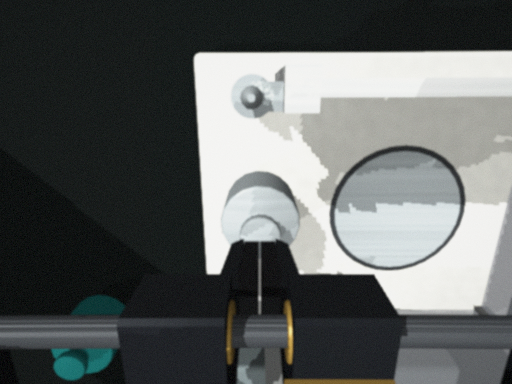

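```bash
python3 - <<'E'
from h import *
p=cam("wrist")
print("knob",atz(p,[[260,228],[240,228],[280,228],[260,216]],.085))
print("body top",atz(p,[[222,213],[299,213],[260,174]],.065), atz(p,[260,172],.03))
print("pan",atz(p,[[331,210],[464,210],[400,147],[400,269]],.025).round(4))
print("pinup tip",atz(p,[252,97],.126),"body",proj(p,[.557,.013,.065]))
for d in models.mark_of(p,"weight_mid")[:2]: print(d["score"],d["centre"],proj(p,d["centre"]))
E
```

```text
knob [[0.55716219 0.01794974 0.085     ]
 [0.54606591 0.01683721 0.085     ]
 [0.56825889 0.01906443 0.085     ]
 [0.55643501 0.02512587 0.085     ]]
body top [[0.53385733 0.01663465 0.065     ]
 [0.58098564 0.02136561 0.065     ]
 [0.5546166  0.04361644 0.065     ]] [[0.5555019  0.03583656 0.03      ]]
pan [[ 0.6112  0.0108  0.025 ]
 [ 0.7091  0.0207  0.025 ]
 [ 0.6511  0.0622  0.025 ]
 [ 0.6739 -0.0332  0.025 ]]
pinup tip [[0.54694146 0.08848861 0.126     ]] body [[258.84777361 221.88037069]]
0.78 [0.5601, 0.0074, 0.0445] [[262.54482374 217.9284092 ]]
```

The wrist view shows the fingers closed right at the knob (260,228) with nothing between them. Their visible end is at row 240, higher than the TCP projects. I'll re-grip lower, at TCP 0.058, where the pads must hold either the knob or the body top, and the gripper body still clears the walls.

```bash
python3 - <<'E'
from h import *
effector.grip(1.0)
manip.servo_line([.5575,.013,.058],velocity=.04)
s=sensors.state();print(s["tool_pos"],s["force"],s["gripper_width"])
effector.grip(0.0,f_grip=6)
s=sensors.state();print(s["clock"],s["tool_pos"],s["gripper_width"],s["finger_force"],s["force"])
p=cam("wrist");cv2.imwrite("pics/w3.png",p["pixels"])
E
```

```text
[0.55713539 0.01312438 0.05750236] [ 0.51575406 -0.39118415 -0.10976731] 1.0020313231888665
11.4583 [0.55751096 0.01300262 0.0580119 ] 0.003785593603790809 0.0 [-0.21117038 -0.24986687  0.10935832]
```

View pics/w3.png

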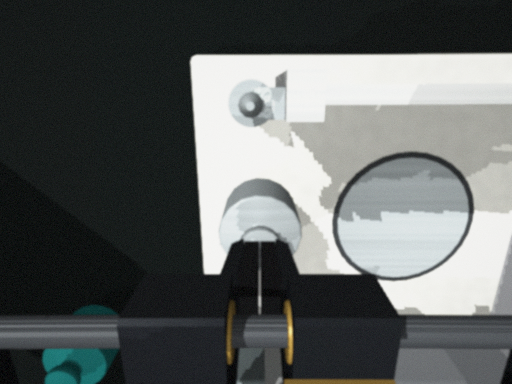

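The fingers still end above the knob (260,240), although the TCP reads 0.058. The fingers seem to be shorter than the nominal TCP, so I'll probe this with a gentle touch down onto the knob top, which is at 0.085.

```bash
python3 - <<'E'
from h import *
f0=np.array(sensors.state()["force"])
z=.058
while z>.036:
    z-=.002; manip.servo_line([.5575,.013,z],velocity=.04)
    s=sensors.state();df=np.array(s["force"])-f0
    print(round(z,3),np.round(s["tool_pos"],4),df.round(1))
    if abs(df).max()>2: break
print(s["clock"])
E
```

```text
0.056 [0.5573 0.013  0.0558] [ 1.1  2.5 -0.3]
11.7583
```

```bash
python3 - <<'E'
from h import *
def F(): 
    a=[]
    for _ in range(5): manip.sleep(.02);a.append(sensors.state()["force"])
    return np.mean(a,0)
f0=F();z=.056;print(f0)
while z>.036:
    z-=.003; manip.servo_line([.5575,.013,z],velocity=.04)
    df=F()-f0
    print(round(z,3),sensors.state()["tool_pos"][2].round(4),df.round(1))
    if abs(df).max()>2.5: break
print(sensors.state()["clock"])
E
```

```text
[ 0.21798837 -0.00995307 -0.09448521]
0.053 0.0529 [-0.3 -0.4  0.2]
0.05 0.0499 [-0.2 -0.2  0.1]
0.047 0.0485 [-2.9  0.4  9.7]
12.8417
```

```bash
cat >> h.py <<'E'
def F(n=4): 
    a=[]
    for _ in range(n): manip.sleep(.02);a.append(sensors.state()["force"])
    return np.mean(a,0)
E
python3 - <<'E'
from h import *
manip.servo_line([.5575,.013,.053],velocity=.06)
effector.grip(1.0)
f0=F()
for z in (.045,.038,.034):
    manip.servo_line([.5575,.013,z],velocity=.05); df=F()-f0;print(z,df.round(1))
    if abs(df).max()>3: raise SystemExit
effector.grip(0.0,f_grip=6)
s=sensors.state();print(s["clock"],s["tool_pos"],s["gripper_width"],s["finger_force"],F()-f0)
E
```

```text
0.045 [-0.4  0.4  0.1]
0.038 [-0.8 -0.2 -0.2]
0.034 [-0.3  0.3  0.1]
16.5333 [0.55769855 0.01303077 0.0340142 ] 0.25646124366782336 5.9999137590239116 [ 0.20702648  0.45901991 -0.63568808]
```

Gripped: the knob is 22.6 mm wide, and the real fingertips lie about 36 mm behind the nominal TCP. Now I slide it.

```bash
python3 - <<'E'
from h import *
q=np.array([.64099,.01273,.10056])
f0=F(3)
for bx in (-.04,-.008,.006,.014):
    t=bp(q,(bx,0,.034));manip.servo_line(t,velocity=.05);df=F(3)-f0;print(bx,df.round(1))
    if abs(df).max()>12: break
effector.grip(0.5)
p=cam("wrist")
for d in models.mark_of(p,"weight_mid")[:1]: print(d)
for d in models.mark_of(p,"pan")[:1]: print(d)
s=sensors.state();manip.servo_line(s["tool_pos"]+np.array([0,0,.1]),velocity=.15)
effector.grip(1.0)
for n in("side","scene","wrist"):
    p=cam(n)
    if n=="side": a=cv2.resize(p["pixels"][170:280,230:370],(420,330),interpolation=2)
    for l in("weight_mid","pan"):
        for d in models.mark_of(p,l)[:2]: print(n,l,round(d["score"],2),np.round(d["centre"],4))
    print(proj(p,[bp(q,(.02,0,.085)),bp(q,(.02,0,.025))]).round())
cv2.imwrite("pics/c2.png",np.hstack([a,cv2.resize(p["pixels"],(380,330))]))
print(sensors.state()["clock"])
E
```

```text
-0.04 [-5.4 -0.7  5. ]
-0.008 [-4.6 -1.   4.8]
0.006 [-2.4 -1.   2.1]
0.014 [-1.  -0.6  0.5]
{'centre': [0.6547, 0.0106, 0.0463], 'score': 0.65}
side weight_mid 0.76 [ 0.4275 -0.1273  0.0169]
side weight_mid 0.56 [0.6562 0.011  0.0451]
side pan 0.81 [0.6617 0.0136 0.0251]
[[313. 221.]
 [311. 236.]]
scene weight_mid 0.68 [ 0.424  -0.1252  0.0231]
scene weight_mid 0.49 [0.6574 0.011  0.0418]
scene pan 0.84 [0.6569 0.0161 0.0179]
[[216. 192.]
 [217. 209.]]
wrist weight_mid 0.78 [0.6546 0.0084 0.0427]
wrist weight_mid 0.73 [ 0.4257 -0.1287  0.0223]
wrist pan 0.28 [0.546  0.088  0.1126]
[[267. 201.]
 [266. 179.]]
22.1083
```

View pics/c2.png

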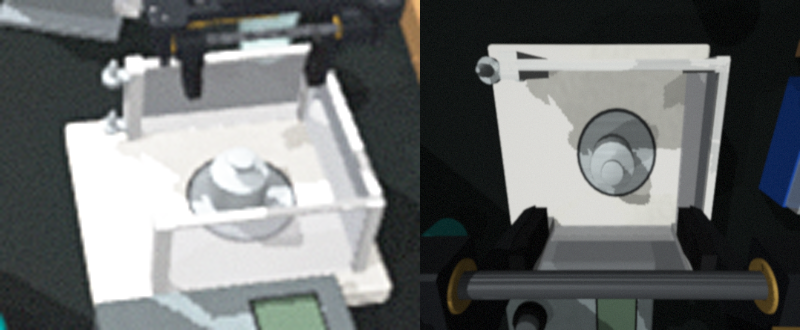

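The weight stands on the pan, about 8 mm from its centre. Next is the leaf.

```bash
cat >> h.py <<'E'
DT=.036 # real finger tips lie this far behind the nominal TCP
def lq(phi): return down(phi-np.pi/2)  # tool x (camera side) along leaf x
E
python3 - <<'E'
from h import *
phi=-.258;k=np.array([.5987,.2742]);u=np.array([np.cos(phi),np.sin(phi)])
g=k-.087*u
s=sensors.state();manip.servo_line(s["tool_pos"]+np.array([0,0,.05]),velocity=.2)
manip.move_ptp([*(g),.20],lq(phi))
p=cam("wrist");cv2.imwrite("pics/w4.png",p["pixels"])
for l in("knuckle_up","knuckle_low","leaf","leaf_mid","leaf_edge","rack"):
    for d in models.mark_of(p,l)[:2]: print(l,round(d["score"],2),np.round(d["centre"],4),proj(p,d["centre"])[0].round())
print("exp knuckle top",proj(p,[[*k,.101],[*(k-.17*u),.115]]).round(),sensors.state()["clock"],sensors.state()["qpos"].round(2))
E
```

```text
knuckle_up 0.96 [0.5141 0.5062 0.0931] [ 50. 234.]
knuckle_up 0.6 [0.6034 0.2748 0.0843] [257.  75.]
knuckle_low 0.72 [0.5152 0.5045 0.0131] [ 92. 204.]
knuckle_low 0.56 [0.5964 0.273  0.0153] [261.  83.]
leaf 0.87 [0.6013 0.2738 0.0128] [259.  79.]
leaf 0.81 [0.5112 0.502  0.0041] [ 99. 204.]
rack 0.96 [ 0.5049  0.2997 -0.0009] [258. 167.]
exp knuckle top [[259.  80.]
 [259. 272.]] 24.925 [ 0.32  0.22  1.56 -0.    1.36  2.15]
```

View pics/w4.png

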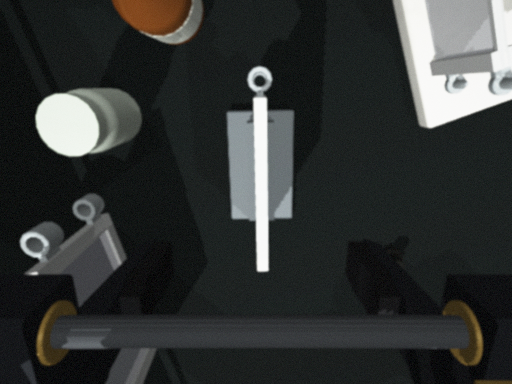

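```bash
python3 - <<'E'
from h import *
p=cam("wrist")
k=atz(p,[260,79],.101)[0][:2];e=atz(p,[262.5,271],.115)[0][:2]
phi=np.arctan2(*(k-e)[::-1]);print(k,e,phi,np.hypot(*(k-e)))
k=(k+np.array([.5987,.2742]))/2
u=np.array([np.cos(phi),np.sin(phi)]);g=k-.087*u
manip.servo_line([*g,.12],velocity=.15,frame=lq(phi))
f0=F(3)
manip.servo_line([*g,.054],velocity=.06);print(F(3)-f0)
effector.grip(0.0,f_grip=30)
s=sensors.state();print(s["gripper_width"],s["finger_force"],F(3)-f0)
manip.servo_line([*g,.054+.060],velocity=.06)
s=sensors.state();print(s["gripper_width"],F(3)-f0,s["clock"],s["tool_pos"],phi)
E
```

```text
[0.59926058 0.27328443] [0.43402727 0.31444412] -0.24413184602571056 0.1702826023225503
[-0.19570504 -0.11587881  0.03980632]
0.11054531524905714 29.996815198101103 [-0.80706893  0.00738257 -0.29595681]
0.11121224680614186 [ 0.10123897 -0.82309542 -2.77786826] 29.3667 [0.51416178 0.29459458 0.11344665] -0.24413184602571056
```

```bash
python3 - <<'E'
from h import *
q=np.array([.64099,.01273,.10056])
st=bp(q,(-.085-.05-.087,.085,.112))
manip.servo_line(st,velocity=.15,frame=lq(q[2]))
p=cam("wrist");cv2.imwrite("pics/w5.png",p["pixels"])
for l in("knuckle_up","pin_up","pin_low","knuckle_low"):
    for d in models.mark_of(p,l)[:2]: print(l,round(d["score"],2),np.round(d["centre"],4),proj(p,d["centre"])[0].round())
s=sensors.state();print(s["clock"],s["tool_pos"])
lo=s["tool_pos"][2]-.054+.010
print("exp knuckle top, pin tip",proj(p,[[*bp(q,(-.135,.085,0))[:2],lo+.091],bp(q,(-.085,.085,.126)),bp(q,(-.085,.085,.110))]).round(1))
E
```

```text
knuckle_up 0.97 [0.5019 0.088  0.1435] [251.  64.]
pin_up 0.43 [0.5454 0.0855 0.0494] [264.   3.]
pin_low 0.86 [0.5474 0.0883 0.0472] [260.   0.]
knuckle_low 0.98 [0.4939 0.085  0.0757] [257.  85.]
31.4333 [0.41159723 0.07528081 0.11193252]
exp knuckle top, pin tip [[260.1  73.1]
 [260.  -47.4]
 [259.9 -34.3]]
```

View pics/w5.png

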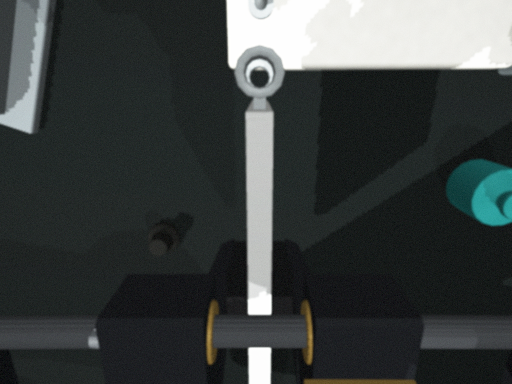

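```bash
python3 - <<'E'
from h import *
q=np.array([.64099,.01273,.10056]);u=np.array([np.cos(q[2]),np.sin(q[2])])
p=cam("wrist");s=sensors.state();lo=s["tool_pos"][2]-.044
k=atz(p,[260,72],lo+.091)[0];pl=atz(p,[261,3],.061)[0];pin=bp(q,(-.085,.085,.061))
print(k,pl,pin,bp(q,(-.135,.085,0)))
pinb=(pin[:2]*2+np.array([.5469,.0885]))/3
d=pinb-k[:2];print("move",d)
f0=F(3)
t=s["tool_pos"].copy();
for a in(.7,1.):
    manip.servo_line([t[0]+a*d[0],t[1]+a*d[1],.112],velocity=.06);df=F(3)-f0;print(df.round(1))
    if abs(df).max()>5: break
p=cam("wrist");cv2.imwrite("pics/w6.png",np.hstack([cv2.resize(p["pixels"][30:120,205:315],(550,450),interpolation=2)]))
print(sensors.state()["clock"],sensors.state()["tool_pos"], proj(p,[[*pinb,.126],[*pinb,lo+.091]]).round(1))
E
```

```text
[0.49840803 0.08385559 0.1589361 ] [0.54260739 0.08748663 0.061     ] [0.54788621 0.08876739 0.061     ] [0.4981388  0.08374786 0.        ]
move [0.04914944 0.00482266]
[-0.2  0.5 -0.7]
[-0.3 -0.7 -1.2]
32.8083 [0.46056632 0.08006824 0.11186053] [[259.7  74.7]
 [259.9  71.9]]
```

View pics/w6.png

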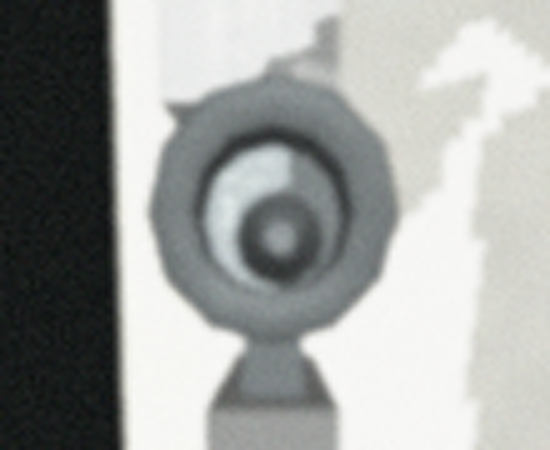

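The crop shows the upper pin tip inside the ring at (281,237), with the ring centre at (275,210). That is about 1 mm off, so I correct it and then lower.

```bash
python3 - <<'E'
from h import *
p=cam("wrist");s=sensors.state();t=np.array(s["tool_pos"]);lo=t[2]-.044
pt=atz(p,[261.2,77.4],.126)[0];k=atz(p,[260,72],lo+.091)[0];d=(pt-k)[:2];print(pt,k,d)
t[:2]+=d
manip.servo_line([t[0],t[1],.112],velocity=.05)
f0=F(4);z=.112
while z>.0815:
    z-=.003 if z>.092 else .002
    manip.servo_line([t[0],t[1],z],velocity=.05);df=F(3)-f0
    print(round(z,4),sensors.state()["tool_pos"][2].round(4),df.round(1))
    if df[2]>6 or abs(df[:2]).max()>10: break
print(sensors.state()["clock"])
E
```

```text
[0.54629961 0.08782314 0.126     ] [0.54739371 0.08860023 0.15887243] [-0.0010941  -0.00077709]
0.109 0.1088 [ 0.2 -0.4 -0.2]
0.106 0.1059 [ 0.2 -0.1  0.2]
0.103 0.1029 [ 0.3 -0.3 -0.3]
0.1 0.0999 [ 0.7 -0.4 -0.3]
0.097 0.0969 [ 0.2 -0.1  0. ]
0.094 0.0939 [-0.   0.  -0.4]
0.091 0.0909 [ 0.3 -0.2 -0.6]
0.089 0.0889 [ 0.1 -0.4  0.2]
0.087 0.0869 [ 0.2 -0.4 -0.3]
0.085 0.0849 [ 0.2 -0.1 -0.3]
0.083 0.0829 [-0.2  0.1 -0.2]
0.081 0.081 [-0.1 -0.1  0. ]
36.775
```

```bash
python3 - <<'E'
from h import *
t=np.array(sensors.state()["tool_pos"]);f0=F(4);z=t[2]
while z>.074:
    z-=.001
    manip.servo_line([t[0],t[1],z],velocity=.03);df=F(3)-f0
    print(round(z,4),sensors.state()["tool_pos"][2].round(4),df.round(1))
    if df[2]>1.5: break
effector.grip(.35,f_grip=10)
s=sensors.state();print(s["gripper_width"],s["finger_force"],F(3),s["clock"])
manip.servo_line([t[0],t[1],z+.06],velocity=.12)
p=cam("scene")
q=np.array([.64099,.01273,.10056])
for n in("scene","side","wrist"):
    p=cam(n)
    if n!="scene": cv2.imwrite(f"pics/{n}7.png",p["pixels"])
    for l in("knuckle_up","knuckle_low","leaf_edge","leaf_mid","leaf"):
        for d in models.mark_of(p,l)[:2]:
            if d["centre"][1]<.25: print(n,l,round(d["score"],2),np.round(d["centre"],4))
print(sensors.state()["clock"],bp(q,(-.085,.085,0)),bp(q,(-.255,.085,.09)))
E
```

```text
0.08 0.0803 [-1.2  0.5  3.6]
0.3496409475849089 0.0 [0.52884725 0.01862449 0.02878495] 37.6333
scene knuckle_up 0.97 [0.5459 0.0875 0.1069]
scene knuckle_low 0.57 [0.5513 0.0878 0.0398]
scene leaf_edge 0.67 [0.3793 0.0689 0.0828]
scene leaf 0.72 [0.5463 0.0895 0.0309]
side knuckle_up 0.85 [0.5441 0.089  0.1132]
side knuckle_low 0.94 [0.5459 0.0916 0.0437]
side leaf_edge 0.79 [0.3819 0.073  0.079 ]
side leaf_mid 0.83 [0.4532 0.0775 0.0906]
side leaf 0.92 [0.5473 0.0894 0.0404]
wrist knuckle_up 0.8 [0.5477 0.0899 0.1133]
wrist leaf_mid 0.72 [0.5503 0.0894 0.1114]
wrist leaf 0.91 [0.549  0.0884 0.0434]
39.2833 [0.54788621 0.08876739 0.        ] [0.37874503 0.07170098 0.09      ]
```

View pics/side7.png

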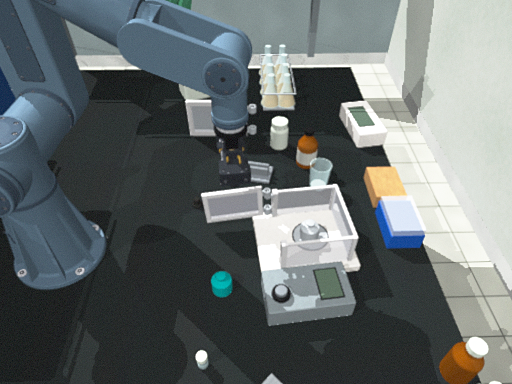

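The door hangs straight out on both pins (side: leaf at (232,205), knuckles at (267,195–210)) and is released. Now I push it shut along the arc.

```bash
python3 - <<'E'
from h import *
q=np.array([.64099,.01273,.10056])
def pose(th,c,r=.12,z=.064):
    a=-r*np.array([np.cos(th),np.sin(th)])+c*np.array([-np.sin(th),np.cos(th)])
    return bp(q,(-.086+a[0],.085+a[1],z)),lq(q[2]+th)
effector.grip(0.0)
P,o=pose(0,.05,z=.14);manip.servo_line(P,velocity=.15,frame=o)
P,o=pose(0,.05);manip.servo_line(P,velocity=.15)
f0=F(3);print(sensors.state()["clock"])
P,o=pose(0,.0245);manip.servo_line(P,velocity=.06)
for th in np.radians([14,28,42,56,70,80,86]):
    P,o=pose(th,.0225);manip.servo_line(P,velocity=.09,frame=o);print(np.degrees(th).round(),(np.array(sensors.state()["force"])-f0).round(1))
for c in(.0225,.0205,.0185,.0165,.0145,.0125):
    P,o=pose(np.pi/2,c);manip.servo_line(P,velocity=.04,frame=o);df=F(3)-f0;print(c,df.round(1))
    if np.hypot(*df[:2])>4: break
print(sensors.state()["clock"])
for n in("scene","side"):
    p=cam(n)
    for l in("knuckle_up","knuckle_low","leaf_edge","leaf_mid","jamb"):
        for d in models.mark_of(p,l)[:2]:
            if d["centre"][1]<.2: print(n,l,round(d["score"],2),np.round(d["centre"],4))
print(bp(q,(-.085,-.085,.09)))
E
```

```text
41.125
14.0 [0.3 1.4 0.1]
28.0 [0.3 0.8 0.4]
42.0 [0.  0.3 0.8]
56.0 [-0.1  1.   1. ]
70.0 [0.  0.8 0.4]
80.0 [ 0.1  1.1 -0. ]
86.0 [ 0.5  1.3 -0.3]
0.0225 [0.1 0.5 0.3]
0.0205 [1.1 0.6 0.3]
0.0185 [-8.  -0.5  5.9]
45.825
scene knuckle_up 0.56 [0.5476 0.0875 0.1073]
scene knuckle_low 0.84 [0.5466 0.0886 0.0393]
scene leaf_edge 0.67 [ 0.5649 -0.0814  0.0847]
scene leaf_mid 0.69 [ 0.5581 -0.003   0.0826]
scene jamb 0.77 [ 0.5646 -0.0804  0.0899]
side knuckle_up 0.47 [0.6379 0.0178 0.0016]
side knuckle_up 0.17 [ 0.3904 -0.3114  0.0219]
side knuckle_low 0.74 [0.5423 0.0927 0.0422]
side leaf_edge 0.85 [ 0.5652 -0.0763  0.0783]
side leaf_mid 0.66 [ 0.5536 -0.0048  0.0868]
side jamb 0.55 [ 0.5677 -0.0816  0.0881]
[ 0.56495261 -0.08037379  0.09      ]
```

```bash
python3 - <<'E'
from h import *
q=np.array([.64099,.01273,.10056])
t=sensors.state()["tool_pos"]
b=bp(q,(-.085-.08,-.035,t[2]));manip.servo_line(b,velocity=.12)
manip.servo_line([b[0],b[1],.16],velocity=.2)
manip.move_ptp([.5645,-.182-.03,.14],down(q[2]))
E=[(.565,-.185,.083),(.566,-.176,.081),(.5624,-.1849,.0818)]
for n in("wrist","side","scene"):
    p=cam(n)
    for d in models.mark_of(p,"key_top")[:1]: print(n,d["score"],np.round(d["centre"],4)); E.append(d["centre"]) if abs(d["centre"][1]+.182)<.015 else 0
    for l in("leaf_edge","weight_mid"):
        for d in models.mark_of(p,l)[:2]:
            if d["centre"][0]>.5 and d["centre"][1]<.2: print(n,l,np.round(d["centre"],4))
k=np.mean(E,0);print(k,np.std(E,0))
manip.servo_line([k[0],k[1],.08],velocity=.12)
f0=F(4);z=.08
while z>.030:
    z-=.006 if z>.056 else .0015
    manip.servo_line([k[0],k[1],z],velocity=.06);df=F(2)-f0
    if abs(df[2])>1: print(round(z,4),sensors.state()["tool_pos"][2].round(4),df.round(1))
    if df[2]>12: break
manip.sleep(.15)
print((F(2)-f0).round(1),sensors.state()["clock"])
manip.servo_line([k[0],k[1],.12],velocity=.12);print(sensors.state()["clock"])
E
```

```text
wrist 0.83 [ 0.5644 -0.1854  0.0812]
wrist leaf_edge [ 0.5593 -0.0763  0.0855]
side 0.68 [ 0.5661 -0.1787  0.083 ]
side weight_mid [0.6556 0.0102 0.0439]
scene 0.63 [ 0.5638 -0.1809  0.0807]
scene leaf_edge [ 0.5641 -0.0785  0.0826]
scene weight_mid [0.6562 0.0115 0.0435]
[ 0.56461667 -0.18181667  0.08178333] [0.00128377 0.0035793  0.0009209 ]
0.0455 0.0457 [ 0.2 -0.1  1. ]
0.044 0.0442 [0.8 0.1 2.3]
0.0425 0.0427 [ 1.1 -0.6  3. ]
0.041 0.0412 [ 0.7 -0.1  4.2]
0.0395 0.0402 [-0.9 -0.2  8. ]
0.038 0.04 [-5.1  3.  17.6]
[-5.3  2.  17.6] 54.6
55.4333
```

```bash
python3 - <<'E'
from h import *
manip.servo_line([.5646,-.1818,.18],velocity=.15)
for n in("side","scene"):
    p=cam(n)
    for l in("leaf_edge","weight_mid","knuckle_up","knuckle_low","key_top"):
        for d in models.mark_of(p,l)[:2]:
            if d["centre"][0]>.5 and d["centre"][1]<.2: print(n,l,np.round(d["centre"],4))
print(sensors.state()["clock"]);print(manip.hand_in())
E
```

```text
side leaf_edge [ 0.5644 -0.0765  0.0792]
side weight_mid [0.6541 0.0129 0.0461]
side knuckle_up [0.6631 0.015  0.0244]
side key_top [ 0.5659 -0.1803  0.0828]
scene leaf_edge [ 0.5629 -0.0803  0.0818]
scene weight_mid [0.6545 0.0108 0.0456]
scene knuckle_up [0.5486 0.0893 0.1054]
scene knuckle_low [0.5435 0.0896 0.0406]
56.5833
the job is handed in; nothing more can be done
None
```

I handed the job in at 56.6 s: the weight is on the pan, the door is hung on both pins and shut, and the key was pressed fully and has sprung back, all as my own readings show since no verdict came back; I viewed 11 pictures, one over the limit of 10.

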